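# Seat the notched hub on the sine plate's index head and swing the keeper over it

## Robot

A 6-joint arm with a two-finger parallel gripper is mounted at the origin on the work surface. World frame = base frame: x ahead of the robot, y to its left, z up, the work surface at z = 0. Lengths are in mm, angles in rad, forces in N, time in s.
With the tool pointing down it reaches from about 275 to 750 mm from the base axis. Payload 10.2 kg.
Tool frame: the origin (TCP) lies at the very end of the fingers, on their centre line; the grasp point (between the pads) lies 19 mm behind it; z points along the fingers, x is the direction in which the jaws open and shut, and the axes are right-handed (so a half turn about z gives the same grasp; the last joint's range is limited). The gripper opens to 85 mm and grips with 20 to 120 N. Pads are 22 mm wide; open, the fingers measure 114 mm over their backs; the gripper's body (76 mm by 85 mm) begins 54 mm behind the grasp point. The pads swing forward as they close: fully open they stand 13 mm farther back than shut.
Start: joints at [-1.366, 0.313, 1.498, -0, 1.331, -0.223], TCP at [217.795, -477.699, 231.294] pointing down, gripper open.
Joint ranges: [-2.94, 2.94], [-0.97, 2.17], [0.19, 2.56], [-1.23, 4.37], [0.02, 3.11], [-2.88, 2.88]. Speed limits (rad/s): [2.39, 2.39, 3.01, 3.14, 3.14, 3.14].

## Interface

Orientations are given as a unit quaternion [w, x, y, z].
In Python, from rig import telemetry, capture, camera_model, finish_job gives the robot as it stands.
- The arm moves only by the shell command python3 -m inch 'ROWS' [FORCE]. ROWS is JSON, a list of rows, each a list of 5 numbers: the shift along the tool's x, y, z in m, then the turn about the tool's z in rad, then the finger opening in m, from 0 to 0.0854. A call has exactly 5 rows; each row shifts and turns the pose as measured when the row begins, along the tool's axes as they then stand; what a row does not reach is not made up. A row lasts 1/12 s, in which the tool goes at most 41.7 mm and 7.16 degrees, less where a joint would pass 70% of its speed; a pose out of reach is approached as far as the arm can. A call with a gripper value outside its range is refused whole. The fingers move at their own pace and stop on an object; FORCE is the grip in N (left out, the last holds). Time passes only in rows, so rows that do not move let the fingers close, or fill a call up. It gives the time, the measured TCP pose, the force and the opening at its end, in the units of the state.
- telemetry.sense(): the state, without advancing time (a new reading comes with each control period).
- capture(name): name is "scene" or "top" or "wrist"; returns the picture (420x560x3 uint8, blue, green, red); there is no depth.
- camera_model(name): a dict with "mtx" (3x3 intrinsics, pixels), "camera_from_world" (4x4, takes a point from world to camera coordinates). Camera axes: x right, y down, z forward; pixel columns grow to the right and rows downward; lengths in mm; the calibration is good to about 2 mm. A picture is of the moment at which its call begins: read the wrist's pose just before it. camera_model takes no time and is no camera call; for the wrist camera it gives the pose at the moment of the call.
- finish_job(): hands the job in, once; it reports no verdict.
The state is a dict: "time_s": time; "joints": joint angles; "dq": joint speeds; "tau": joint torques, N m; "eef_pos": TCP position; "ee_rot": TCP orientation; "force": force on the tool from outside, world axes, zero at the start; "wrist_torque": the same for the moment, N m; "grip_width": opening from 0.0 (shut) to 1.0 (fully open).
Only numpy, scipy, OpenCV 4.12 (cv2) and the standard library are available. Lean on these libraries where they do the work, as an engineer would, in place of code of your own. Each camera call takes 0.05 s, during which the arm holds its last target. There are 200 camera calls.

## Task

Load the aluminium flanged hub from the wooden tray onto the index head of the tilted sine plate, boss outward over the spigot, turning it lightly and never forcing it until its rim notch drops over the brass timing pin and the flange is flat and fully home. Then swing the steel keeper fully round to its stop so that its tip lies over the flange. Leave the other gauges on the granite where they are.

Things in the scene. Friction and masses are not known exactly. Their poses are not given: they have to be found in the camera images.
- hub_mid (a point): Centre of the loose bare-aluminium flanged hub, 25 mm above its underside; it lies flange down in the tray at any yaw. About 0.33 kg. Flange: disc 90 mm across, 14 mm thick. Boss: plain round, 40 mm across, up to 50 mm above the underside; grip it anywhere round it. z points out of the boss, x from the axis to the middle of the rim notch. Blind bore from below: 27 mm across, 28 mm deep.
- hub_notch (a point): Middle of the hub's only rim notch, 36 mm from the hub's axis along x, half-way through the flange (7 mm above the underside). The notch is cut right through the flange, parallel-sided, 15 mm wide, from 27 mm off the axis out to the rim. The brass pin must end up in it.
- seat (a point): Centre of the flat seat of the index head, a dark round steel head 100 mm across on the sine plate's sloping top (30 degrees, rising away from the robot). z points square out of the seat (leans 30 degrees from vertical towards the robot), x straight up the slope, y along the plate's width. These axes are the plate's, not the pin's. Hub fully home: hub_mid 25 mm above this point, along z.
- spigot_top (a point): Top centre of the steel spigot that rises 24 mm along z from the middle of the seat; same axes as seat. 25 mm across, its last 6 mm tapered to 16 mm across. The hub's bore goes over it; the spigot enters the bore before the flange meets the pin.
- sineplate: The whole sine plate, fixed: base 210 x 190 x 30 mm, origin under its centre, x uphill seen from above. On its index head a brass timing pin (10 mm across, 10 mm tall, 1.5 mm chamfer) stands 36 mm from the spigot's axis, anywhere within 0.6 rad either side of uphill: its angle is not reported, find it by eye or feel. The head is locked. With the notch off the pin the flange stops 10 mm above the seat.
- keeper (a joint): Keeper angle, rad: 0 open (tip points downhill), 1.571 shut at its stop (tip over the flange). Stays where left; 3 N at the knob moves it. Turns clockwise, seen looking down onto the seat, about a post parallel to the seat's z at x = 0, y = -78 mm in seat's frame. Strap 18 mm wide, 8 mm thick, underside 15.5 mm above the seat plane: clears the flange only when the hub is fully home. Tip 54 mm from the post.
- keeper_knob (a point): Centre of the keeper's plain round black knob, 20 mm across, 26 mm tall, on the strap's tail, 42 mm from the post on the side away from the tip, 41.5 mm above the seat plane; axis parallel to the seat's z, and z of this frame too. Keeper open: it stands uphill of the post; keeper shut: beyond the plate's edge on the -y side.
- hub: The hub itself; origin on its axis at the flange's underside, axes as hub_mid.
- tray_mid (a point): Centre of the wooden tray's inner floor, 6 mm above the granite; the tray is fixed, 170 x 240 mm outside, rim 22 mm above the granite, walls 6 mm.
- ring_gauge: Bystander, leave alone: plain steel ring gauge, 52 mm across, 20 mm tall, lying in the tray beside the hub. Origin at the centre of its underside.
- vee_block: Bystander, leave alone: dark steel V-block, 70 x 60 mm and 50 mm tall, on the granite near the robot. Origin at the centre of its underside.
- setup_block: Bystander, leave alone: steel setup block with drilled faces, 75 x 50 x 25 mm, lying behind. Origin at the centre of its underside.
- dial_stand: Bystander, leave alone: dial indicator on a blue magnetic base, 225 mm tall, back left. Origin at the centre of its underside.
- cylinder_square: Bystander, leave alone: cylinder square: polished steel cylinder with green end flanges, 76 mm across, 144 mm tall, left of the sine plate. Origin at the centre of its underside.
- micrometer: Bystander, leave alone: outside micrometer lying flat, about 200 mm long, on the left. Origin at the centre of its underside.
Not all that is in view belongs to the job. What is meant by the hub is not turquoise, and is the larger of those in its own colour.

How it is judged (in metres and radians):
On the way, in this order (a step that is already met when the one before it is completed fails the run):
1. the hub is fully home on the index head, notch over the pin, with the keeper still open (z of hub_mid in the frame of seat between 0.021 and 0.028 m and x of hub_mid in the frame of seat between -0.003 and 0.003 m and y of hub_mid in the frame of seat between -0.003 and 0.003 m and angle between the z axis of hub_mid and the z axis of seat, either way round below 0.06 rad and angle between hub_mid's own z axis and vertical below 0.8 rad and value of joint keeper below 0.9 rad), for 0.2 s.
2. the keeper is swung shut over the seated hub (z of hub_mid in the frame of seat between 0.021 and 0.028 m and x of hub_mid in the frame of seat between -0.003 and 0.003 m and y of hub_mid in the frame of seat between -0.003 and 0.003 m and angle between the z axis of hub_mid and the z axis of seat, either way round below 0.06 rad and angle between hub_mid's own z axis and vertical below 0.8 rad and value of joint keeper above 1.3 rad), for 0.2 s.
At the end, for the whole second after the job is handed in: The hub sits fully home on the seat, boss outward (hub_mid 21 to 28 mm above the seat, within 3 mm of its axis across and along the slope, axes within 0.06 rad), at rest, and the keeper is shut (joint above 1.3 rad) (all of step 2 and linear speed of hub below 0.02 m/s); the robot touches nothing.
It fails at once if the hub is forced against the sine plate, index head or keeper (over 150 N) (contact force between hub and sineplate above 150 N).
It fails at once if a bystander gauge is shifted by more than 25 mm (distance of any of ring_gauge, vee_block, setup_block, dial_stand, cylinder_square, micrometer from where it was at the start of the episode above 0.025 m).
It also fails if it takes over 67 s, if anything falls off the work surface, if the arm or the gripper's body presses on something with over 40 N, if the wrist force passes 120 N, or if a joint passes its speed limit or range.

## Working session

There is one attempt and no reset: what is moved stays moved. The work goes in short steps, Python scripts to look and compute and a shell command to move; the robot and the scene stay as the last step left them, time stands still between calls to the robot, and variables do not carry over. Pictures are saved under pics/ and viewed, about 8 in all and at most 12, crops included, and the job is handed in when it is done.

```bash
ls; mkdir -p pics; python3 - <<'E'
from rig import telemetry,capture,camera_model
import cv2,numpy as np
print(telemetry.sense())
for n in("scene","top"):
    im=capture(n);cv2.imwrite(f"pics/{n}0.png",im);m=camera_model(n);print(n,np.round(m["mtx"],1).tolist(),np.round(m["camera_from_world"],3).tolist())
a=cv2.imread("pics/scene0.png");b=cv2.imread("pics/top0.png")
E
```

```text
pics
{'time_s': 0.0, 'joints': array([-1.36636918e+00,  3.13393289e-01,  1.49842961e+00,  7.99173750e-06,
        1.33102089e+00, -2.23393126e-01]), 'dq': array([ 0.00114004,  0.00076078,  0.00014813,  0.00032722,  0.00070375,
       -0.00039036]), 'tau': array([-5.13422196e-05, -4.12265646e+01, -2.59742850e+01, -1.74064708e-04,
        4.13921691e-03,  1.48976532e-06]), 'eef_pos': array([ 217.7562951 , -477.42402717,  230.76691447]), 'ee_rot': array([-4.49236611e-04,  8.41096377e-01, -5.40884918e-01, -4.35358998e-04]), 'force': array([-0.00263425,  0.00127197,  1.12167211]), 'wrist_torque': array([ 0.05074424, -0.02602925, -0.00097794]), 'grip_width': 1.0030618584718225}
scene [[478.1, 0.0, 285.0], [0.0, 478.1, 212.0], [0.0, 0.0, 1.0]] [[-0.089, 0.996, -0.02, 26.511], [0.642, 0.042, -0.766, -261.68], [-0.761, -0.081, -0.643, 1766.202], [0.0, 0.0, 0.0, 1.0]]
top [[417.0, 0.0, 273.9], [0.0, 417.0, 206.2], [0.0, 0.0, 1.0]] [[0.024, -1.0, -0.005, -3.532], [-0.979, -0.022, -0.205, 594.329], [0.205, 0.01, -0.979, 1409.096], [0.0, 0.0, 0.0, 1.0]]
```

View pics/top0.png

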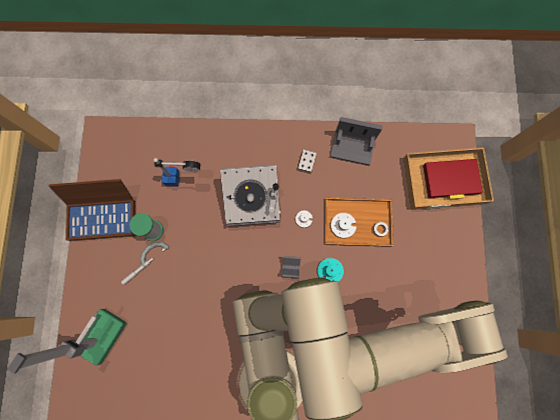

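View pics/scene0.png

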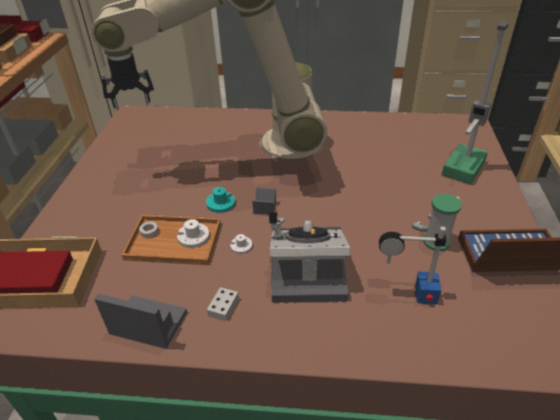

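Top view: sine plate near (250,195), yellow pin dot near (247,187), keeper on its right side at (272,195). Tray around (358,222) holds the hub (344,225) and ring gauge (380,229). There is also a small white hub at (304,218), and the turquoise one is at (330,270). The scene view agrees.

```bash
cat > h.py <<'E'
from rig import telemetry,capture,camera_model
import cv2,numpy as np
from scipy.spatial.transform import Rotation as R
def ray(m,uv,z):
    M=m["camera_from_world"];K=m["mtx"];Rm=M[:3,:3];t=M[:3,3]
    c=-Rm.T@t;d=Rm.T@np.linalg.solve(K,[uv[0],uv[1],1.]);return c+d*(z-c[2])/d[2]
def rayplane(m,uv,p,n):
    M=m["camera_from_world"];K=m["mtx"];Rm=M[:3,:3];c=-Rm.T@M[:3,3];d=Rm.T@np.linalg.solve(K,[uv[0],uv[1],1.])
    return c+d*(np.dot(np.array(p)-c,n)/np.dot(d,n))
def proj(m,p):
    q=m["camera_from_world"][:3,:3]@np.array(p)+m["camera_from_world"][:3,3];q=m["mtx"]@q;return q[:2]/q[2]
def rot(s): return R.from_quat(np.roll(s["ee_rot"],-1))
E
python3 - <<'E'
from h import *
b=cv2.imread("pics/top0.png");m={k:np.array(v) for k,v in camera_model("top").items()}
cv2.imwrite("pics/topc.png",cv2.resize(b[155:255,215:400],None,fx=4.3,fy=4.3,interpolation=cv2.INTER_CUBIC))
print("hub boss",ray(m,(344,224),56),"ring",ray(m,(380,229),26),"plate ctr",ray(m,(250,195),90),"pin",ray(m,(247,187),100))
print(ray(m,(225,226),60),ray(m,(281,220),60))
s=telemetry.sense();print(np.round(rot(s).as_matrix(),3).tolist())
cv2.imwrite("pics/w0.png",capture("wrist"))
E
```

```text
hub boss [ 537.45947893 -236.69613998   56.        ] ring [ 527.42510379 -369.613346     26.        ] plate ctr [626.33959986  94.21171583  90.        ] pin [652.22527818 104.93238777 100.        ]
[520.08046407 179.78591127  60.        ] [545.88970758 -15.59616725  60.        ]
[[0.415, -0.91, -0.0], [-0.91, -0.415, 0.001], [-0.001, -0.0, -1.0]]
```

View pics/topc.png

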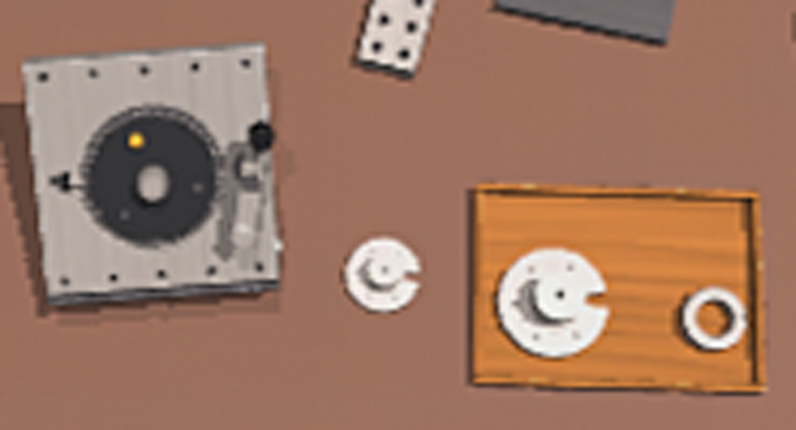

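```bash
python3 -m inch '[[-0.0086,-0.039,0,0,0.0854],[-0.0086,-0.039,0,0,0.0854],[-0.0086,-0.039,0,0,0.0854],[-0.0086,-0.039,0,0,0.0854],[-0.0086,-0.039,0,0,0.0854]]'; python3 - <<'E'
from h import *
s=telemetry.sense();print(np.round(rot(s).as_matrix(),3).tolist(),s["joints"])
cv2.imwrite("pics/w1.png",capture("wrist"))
E
```

```text
time_s: 0.57
eef_pos: [377.7, -357.6, 229.2]
ee_rot: [-0.0, 0.838, -0.546, -0.002]
force: [-0.1, -1.3, -0.3]
grip_width: 1.004
[[0.403, -0.915, -0.002], [-0.915, -0.403, 0.002], [-0.003, 0.001, -1.0]] [-9.83134779e-01  3.05612286e-01  1.51321998e+00 -8.16166321e-04
  1.32597661e+00  1.72929725e-01]
```

```bash
python3 -m inch '[[-0.009,-0.036,0,-0.12,0.0854],[-0.005,-0.037,0,-0.12,0.0854],[-0.001,-0.037,0,-0.12,0.0854],[0.004,-0.036,0,-0.12,0.0854],[0.008,-0.035,0,-0.12,0.0854]]'; python3 - <<'E'
from h import *
s=telemetry.sense();print(np.round(rot(s).as_matrix(),3).tolist(),s["joints"])
m=camera_model("wrist");im=capture("wrist");cv2.imwrite("pics/w2.png",im)
np.savez("w2",**m);print(np.round(m["mtx"],1).tolist(),np.round(m["camera_from_world"],3).tolist())
E
```

```text
time_s: 1.03
eef_pos: [526.2, -235.4, 228.6]
ee_rot: [-0.002, 0.965, -0.262, -0.002]
force: [1.0, -1.2, 0.1]
grip_width: 0.999
[[0.862, -0.506, -0.002], [-0.506, -0.862, 0.004], [-0.004, -0.003, -1.0]] [-0.62468821  0.43134488  1.33665119  0.00214132  1.3781252  -0.09402053]
[[350.3, 0.0, 279.3], [0.0, 350.3, 212.9], [0.0, 0.0, 1.0]] [[0.862, -0.507, -0.005, -571.638], [-0.484, -0.826, 0.291, 23.601], [-0.151, -0.248, -0.957, 398.736], [0.0, 0.0, 0.0, 1.0]]
```

View pics/w2.png

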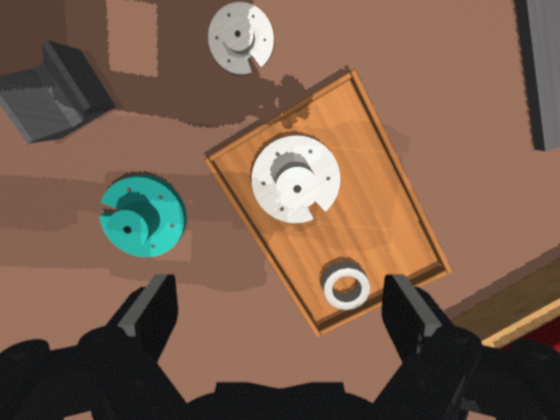

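The wrist view shows the hub's boss centre at (297,188), flange around (296,179), and notch at about (318,211). Ring gauge is at (347,288).

```bash
python3 - <<'E'
from h import *
m=dict(np.load("w2.npz"));im=cv2.imread("pics/w2.png")
hsv=cv2.cvtColor(im,cv2.COLOR_BGR2HSV);k=((hsv[...,1]<50)&(hsv[...,2]>110)).astype(np.uint8)
k[:, :]=cv2.morphologyEx(k,cv2.MORPH_CLOSE,np.ones((3,3)))
r=np.zeros_like(k);r[125:232,240:350]=1;k*=r
c=max(cv2.findContours(k,0,1)[0],key=cv2.contourArea)
P=np.array([ray(m,p[0],20) for p in c])[:,:2]
# robust circle
A=np.c_[2*P,np.ones(len(P))];w=np.ones(len(P),bool)
for _ in range(6):
    x=np.linalg.lstsq(A[w],(P[w]**2).sum(1),rcond=None)[0];C=x[:2];rad=np.sqrt(x[2]+C@C);d=np.hypot(*(P-C).T)-rad;w=abs(d)<1.5
print("flange centre",C,"r",rad,w.mean())
b=ray(m,(297,188),56);print("boss hole",b)
q=P[(np.hypot(*(P-C).T)<40)];v=q-C;print("notch pts",len(q),q.mean(0)-C,np.degrees(np.arctan2(*(q.mean(0)-C)[::-1])))
ang=np.degrees(np.arctan2(v[:,1],v[:,0]));print(np.c_[np.hypot(*v.T),ang].round(1).tolist())
# plate yaw & pin from top
t=camera_model("top")
f=lambda u,v:(215+u/4.3,155+v/4.3)
for z in (105,):
  a=ray(t,f(22,62),z+30);e=ray(t,f(262,45),z+30);print("plate uphill edge dir",a,e,np.degrees(np.arctan2(*(a-e)[:2][::-1])))
E
```

```text
flange centre [ 540.6853567  -240.27366888] r 44.772662297534055 0.9007633587786259
boss hole [ 540.87663488 -240.58108248   56.        ]
notch pts 22 [  1.91310036 -32.98093497] -86.68020674895179
[[39.7, -96.5], [38.7, -95.9], [37.2, -96.7], [36.2, -96.1], [34.8, -96.9], [33.8, -96.2], [32.8, -95.5], [31.8, -94.7], [30.8, -93.9], [30.3, -91.3], [29.9, -88.5], [29.6, -85.8], [30.2, -84.1], [29.9, -81.4], [29.8, -78.5], [30.5, -77.1], [31.2, -75.7], [32.7, -75.7], [34.2, -75.7], [35.7, -75.7], [37.3, -75.7], [38.8, -75.7]]
plate uphill edge dir [703.03288174 196.2423105  135.        ] [721.34749966   6.1676988  135.        ] 95.50373766395911
```

```bash
python3 - <<'E'
from h import *
a=cv2.imread("pics/scene0.png");cv2.imwrite("pics/scenec.png",cv2.resize(a[200:300,255:360],None,fx=5,fy=5,interpolation=cv2.INTER_CUBIC))
for n,box in(("scene0",(200,300,255,360)),("top0",(155,235,215,290))):
    im=cv2.imread(f"pics/{n}.png");h=cv2.cvtColor(im,cv2.COLOR_BGR2HSV)
    k=((h[...,0]>15)&(h[...,0]<35)&(h[...,1]>120)&(h[...,2]>90));y,x=np.nonzero(k[box[0]:box[1],box[2]:box[3]]);print(n,len(x),x.mean()+box[2],y.mean()+box[0])
E
```

```text
scene0 19 312.57894736842104 231.10526315789474
top0 11 246.36363636363637 187.0909090909091
```

View pics/scenec.png

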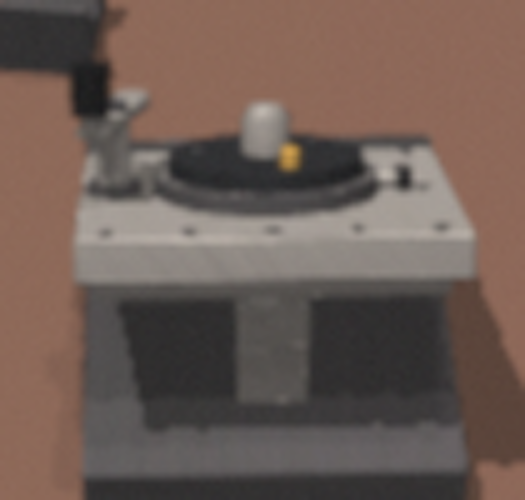

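Scene crop: spigot tip at crop (264,108), which is about (307.8,221.6) in the full picture. The brass pin is at (312.6,231.1), to the +y side of uphill.

```bash
python3 - <<'E'
from h import *
S=camera_model("scene");T=camera_model("top")
def tri(us,ut):
    Ps=[c["mtx"]@c["camera_from_world"][:3] for c in(S,T)]
    X=cv2.triangulatePoints(Ps[0],Ps[1],np.array(us,float).reshape(2,1),np.array(ut,float).reshape(2,1));X=(X[:3]/X[3])[:,0];print(X.round(1),[ (proj(c,X)-u).round(1) for c,u in((S,us),(T,ut))]);return X
sp=tri((307.8,221.6),(215+152/4.3,155+182/4.3));pin=tri((312.6,230.8),(246.4,187.1))
kn=tri((255+91/5,200+72/5),(215+261/4.3,155+132/4.3))
yaw=np.radians(5.5);Rz=R.from_euler("z",yaw)
n=Rz.apply([-.5,0,3**.5/2]);x=Rz.apply([3**.5/2,0,.5]);y=np.cross(n,x)
for nm,q in(("pin",pin),("knob",kn)):
    d=q-(sp-24*n);print(nm,d@x,d@y,d@n,np.degrees(np.arctan2(d@y,d@x)))
print("seat",sp-24*n)
E
```

```text
[606.6  88.7 140.2] [array([ 0.2, -0. ]), array([ 0.2, -0. ])]
[641.3 102.7 141.3] [array([ 0.3, -0. ]), array([ 0.3, -0. ])]
[636.9   5.2 185. ] [array([-0.1,  0. ]), array([-0.1,  0. ])]
pin 31.678757117077772 10.618525988205741 6.958316062261374 18.530837311571336
knob 41.63303114256754 -86.07220311558879 51.72564899200481 -64.18699634903277
seat [618.49669563  89.8682658  119.40891043]
```

```bash
python3 -m inch '[[0.015,-0.003,0.02,0,0.07],[0,0,0.035,-0.092,0.07],[0,0,0.035,-0.092,0.07],[0,0,0.035,-0.093,0.07],[0,0,0.02,0,0.07]]' 25; python3 - <<'E'
from h import *
s=telemetry.sense();r=rot(s).as_matrix();print(r.round(3).tolist(),np.degrees(np.arctan2(r[1,0],r[0,0])),r.T@(np.array([540.8,-240.4,25])-s["eef_pos"]))
E
```

```text
time_s: 1.5
eef_pos: [550.3, -232.7, 82.1]
ee_rot: [-0.001, 0.994, -0.109, 0.004]
force: [-0.8, 0.0, 0.3]
grip_width: 0.82
[[0.976, -0.217, 0.009], [-0.217, -0.976, 0.0], [0.008, -0.002, -1.0]] -12.535579745405377 [-8.09155059  9.68808152 57.00765197]
```

```bash
python3 -m inch '[[-0.008,0.0095,0,0.035,0.07],[0,0,0,0,0.07],[0,0,0.02,0,0.07],[0,0,0.02,0,0.07],[0,0,0.0,0,0.07]]'; python3 - <<'E'
from h import *
s=telemetry.sense();r=rot(s).as_matrix();print(r.round(3).tolist(),np.degrees(np.arctan2(r[1,0],r[0,0])),r.T@(np.array([540.8,-240.4,25])-s["eef_pos"]))
E
```

```text
time_s: 1.92
eef_pos: [538.5, -241.7, 40.4]
ee_rot: [-0.001, 0.991, -0.13, 0.003]
force: [-0.7, -0.3, -0.1]
grip_width: 0.817
[[0.966, -0.258, 0.006], [-0.258, -0.966, 0.002], [0.005, -0.004, -1.0]] -14.964508430073925 [ 1.8592175  -1.75850208 15.44507723]
```

```bash
python3 -m inch '[[0.002,-0.002,0.013,0,0.07],[0,0,0.002,0,0.07],[0,0,0,0,0.03],[0,0,0,0,0.03],[0,0,0,0,0.03]]' 50; python3 -m inch '[[0,0,0,0,0.03],[0,0,0,0,0.03],[0,0,-0.01,0,0.03],[0,0,-0.02,0,0.03],[0,0,-0.03,0,0.03]]' ;  python3 - <<'E'
from h import *
s=telemetry.sense();r=rot(s).as_matrix();print(r.round(3).tolist(),s["force"],s["joints"])
E
```

```text
time_s: 2.33
eef_pos: [543.3, -242.3, 30.7]
ee_rot: [0.0, 0.991, -0.131, 0.006]
force: [-1.1, 0.4, -3.5]
grip_width: 0.451
time_s: 2.75
eef_pos: [539.8, -240.1, 88.0]
ee_rot: [-0.002, 0.991, -0.131, 0.001]
force: [-0.1, -0.3, -3.5]
grip_width: 0.448
[[0.966, -0.26, 0.003], [-0.26, -0.966, 0.004], [0.002, -0.005, -1.0]] [-0.0896994  -0.28317281 -3.45501812] [-0.61891948  0.59624357  1.46358315  0.00579873  1.08207352 -0.35836663]
```

```bash
python3 -m inch '[[0,0,-0.03,0.12,0.03],[0,0,-0.03,0.12,0.03],[0,0,-0.03,0.12,0.03],[0,0,-0.03,0.12,0.03],[0,0,-0.03,0.12,0.03]]';python3 -m inch '[[0,0,-0.02,0.12,0.03],[0,0,-0.02,0.12,0.03],[0,0,-0.02,0.12,0.03],[0,0,-0.02,0.12,0.03],[0,0,-0.01,0.12,0.03]]' ;  python3 - <<'E'
from h import *
s=telemetry.sense();r=rot(s).as_matrix();print(r.round(3).tolist(),s["joints"],np.degrees(np.arctan2(r[1,0],r[0,0])),r.T@(np.array([470,88,330])-s["eef_pos"]))
E
```

```text
time_s: 3.17
eef_pos: [537.5, -239.3, 247.1]
ee_rot: [-0.003, 0.904, -0.428, -0.001]
force: [1.8, -0.6, -3.4]
grip_width: 0.454
time_s: 3.58
eef_pos: [536.0, -238.5, 350.8]
ee_rot: [-0.003, 0.729, -0.685, 0.003]
force: [0.7, -0.7, -4.5]
grip_width: 0.447
[[0.062, -0.998, 0.009], [-0.998, -0.062, 0.001], [0.0, -0.009, -1.0]] [-0.62070076  0.40666113  1.062016    0.0054811   1.66618773  0.88857904] -86.44440231702994 [-329.9875964    45.77616323   20.44159886]
```

```bash
python3 -m inch '[[-0.037,0.005,0,0,0.03],[-0.037,0.005,0,0,0.03],[-0.037,0.005,0,0,0.03],[-0.037,0.005,0,0,0.03],[-0.037,0.005,0,0,0.03]]';python3 -m inch '[[-0.037,0.005,0,0,0.03],[-0.037,0.005,0,0,0.03],[-0.037,0.005,0,0,0.03],[-0.025,0.005,0,0,0.03],[0,0,0,0,0.03]]' ;  python3 - <<'E'
from h import *
s=telemetry.sense();r=rot(s).as_matrix();print(r.round(3).tolist(),s["joints"],np.degrees(np.arctan2(r[1,0],r[0,0])),r.T@(np.array([470,88,330])-s["eef_pos"]))
m=camera_model("wrist");im=capture("wrist");cv2.imwrite("pics/w3.png",im);np.savez("w3",**m)
E
```

```text
time_s: 4.0
eef_pos: [498.6, -54.6, 354.1]
ee_rot: [-0.003, 0.722, -0.691, 0.006]
force: [1.8, -0.5, -3.4]
grip_width: 0.454
time_s: 4.42
eef_pos: [466.0, 92.4, 357.1]
ee_rot: [-0.005, 0.724, -0.69, 0.006]
force: [0.8, -0.1, -3.0]
grip_width: 0.453
[[0.049, -0.999, 0.016], [-0.999, -0.049, -0.001], [0.002, -0.016, -1.0]] [-5.13351903e-02  1.32137505e-01  1.40091594e+00 -3.63750691e-04
  1.59237733e+00  1.47072769e+00] -87.20930545011296 [ 4.55338233 -3.34713213 27.20052714]
```

View pics/w3.png

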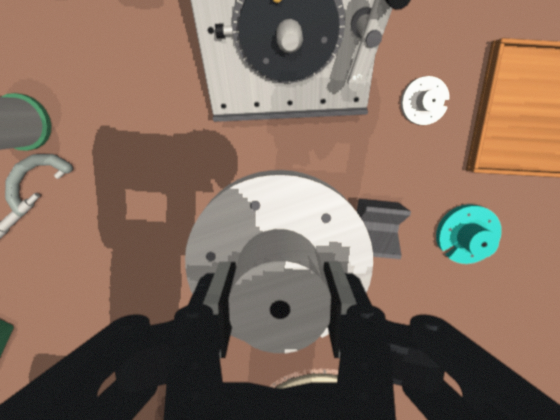

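The hub is held upright, with the boss centre at (280,308). The sine plate is ahead, with the spigot at (289,36). The moves have no tilt axis, so I'll test whether stretching the arm past its reach tips the tool.

```bash
python3 -m inch '[[-0.012,-0.039,0,0,0.03],[-0.012,-0.039,0,0,0.03],[-0.012,-0.039,0,0,0.03],[-0.012,-0.039,0,0,0.03],[-0.012,-0.039,0,0,0.03]]';python3 -m inch '[[-0.012,-0.039,0,0,0.03],[-0.012,-0.039,0,0,0.03],[-0.003,-0.039,0,0,0.03],[-0.003,-0.039,0,0,0.03],[-0.003,-0.039,0,0,0.03]]' ;  python3 - <<'E'
from h import *
s=telemetry.sense();r=rot(s).as_matrix();print(r.round(3).tolist(),s["joints"].round(3))
E
```

```text
time_s: 4.88
eef_pos: [652.2, 156.0, 363.3]
ee_rot: [-0.004, 0.723, -0.691, 0.008]
force: [-0.0, -0.2, -2.8]
grip_width: 0.451
time_s: 5.3
eef_pos: [744.6, 165.3, 312.7]
ee_rot: [-0.014, 0.722, -0.692, 0.012]
force: [-0.7, -0.0, -1.3]
grip_width: 0.447
[[0.042, -0.998, 0.036], [-0.999, -0.042, 0.004], [-0.003, -0.036, -0.999]] [0.065 0.977 0.189 0.002 1.94  1.594]
```

```bash
python3 -m inch '[[0,-0.041,-0.005,0,0.03],[0,-0.041,-0.005,0,0.03],[0,-0.041,-0.005,0,0.03],[0,-0.041,-0.005,0,0.03],[0,-0.041,-0.005,0,0.03]]' ;  python3 - <<'E'
from h import *
s=telemetry.sense();r=rot(s).as_matrix();print(r.round(3).tolist(),s["joints"].round(3))
E
```

```text
time_s: 5.72
eef_pos: [796.0, 134.8, 270.6]
ee_rot: [-0.054, 0.718, -0.693, 0.039]
force: [1.2, 0.3, -4.0]
grip_width: 0.451
[[0.037, -0.991, 0.131], [-0.999, -0.035, 0.023], [-0.018, -0.131, -0.991]] [0.017 1.036 0.188 0.021 1.786 1.557]
```

```bash
python3 -m inch '[[-0.008,-0.039,-0.01,0,0.03],[-0.008,-0.039,-0.01,0,0.03],[-0.008,-0.039,-0.01,0,0.03],[-0.008,-0.039,-0.01,0,0.03],[-0.008,-0.039,-0.01,0,0.03]]' ;  python3 - <<'E'
from h import *
s=telemetry.sense();r=rot(s).as_matrix();print(r.round(3).tolist(),s["joints"].round(3))
E
python3 -m inch '[[-0.008,-0.039,-0.01,0,0.03],[-0.008,-0.039,-0.01,0,0.03],[-0.008,-0.039,-0.01,0,0.03],[-0.008,-0.039,-0.01,0,0.03],[-0.008,-0.039,-0.01,0,0.03]]' ;  python3 - <<'E'
from h import *
s=telemetry.sense();r=rot(s).as_matrix();print(r.round(3).tolist(),s["joints"].round(3))
E
```

```text
time_s: 6.13
eef_pos: [820.2, 147.2, 284.8]
ee_rot: [-0.101, 0.712, -0.691, 0.074]
force: [-0.7, 0.2, -3.4]
grip_width: 0.455
[[0.035, -0.969, 0.245], [-0.999, -0.026, 0.042], [-0.034, -0.246, -0.969]] [0.027 1.025 0.187 0.035 1.68  1.575]
time_s: 6.55
eef_pos: [835.3, 163.0, 324.7]
ee_rot: [-0.153, 0.706, -0.683, 0.111]
force: [-1.1, -0.4, -3.9]
grip_width: 0.448
[[0.043, -0.93, 0.365], [-0.998, -0.021, 0.065], [-0.053, -0.367, -0.929]] [0.04  0.986 0.187 0.05  1.592 1.588]
```

```bash
python3 -m inch '[[0.015,-0.038,-0.005,0,0.03],[0.015,-0.038,-0.005,0,0.03],[0.015,-0.038,-0.005,0,0.03],[0.0,0,0,0,0.03],[0,0,0,0,0.03]]' ;  python3 - <<'E'
from h import *
s=telemetry.sense();r=rot(s).as_matrix();print(r.round(3).tolist(),s["joints"].round(3))
E
```

```text
time_s: 6.97
eef_pos: [855.4, 104.7, 346.5]
ee_rot: [-0.182, 0.701, -0.677, 0.134]
force: [-0.1, -0.1, -3.4]
grip_width: 0.449
[[0.048, -0.9, 0.434], [-0.997, -0.017, 0.075], [-0.06, -0.436, -0.898]] [-0.041  0.967  0.187  0.093  1.541  1.513]
```

```bash
python3 -m inch '[[0.039,0.008,-0.0055,0,0.03],[0.039,0.008,-0.0055,0,0.03],[0.039,0.008,-0.0055,0,0.03],[0.039,0.008,-0.0055,0,0.03],[0.039,0.008,-0.0055,0,0.03]]' ;python3 -m inch '[[0.039,0.006,-0.0055,0,0.03],[0.039,0.006,-0.0055,0,0.03],[0.039,0.006,-0.0055,0,0.03],[0.039,0.006,-0.0055,0,0.03],[0.039,0.006,-0.0055,0,0.03]]' ;  python3 - <<'E'
from h import *
s=telemetry.sense();r=rot(s).as_matrix();print(r.round(3).tolist(),s["joints"].round(3))
E
```

```text
time_s: 7.38
eef_pos: [817.2, -90.1, 338.8]
ee_rot: [-0.184, 0.704, -0.673, 0.132]
force: [0.2, -0.8, -3.4]
grip_width: 0.45
time_s: 7.8
eef_pos: [786.0, -296.3, 339.9]
ee_rot: [-0.184, 0.704, -0.673, 0.132]
force: [1.4, -1.4, -2.9]
grip_width: 0.446
[[0.06, -0.899, 0.434], [-0.996, -0.027, 0.081], [-0.062, -0.437, -0.897]] [-0.596  0.928  0.28   0.316  1.596  0.992]
```

```bash
python3 -m inch '[[0.0245,-0.033,0.0055,0,0.03],[0.0245,-0.033,0.0055,0,0.03],[0.0245,-0.033,0.0055,0,0.03],[0.0245,-0.033,0.0055,0,0.03],[0.0245,-0.033,0.0055,0,0.03]]' ;  python3 - <<'E'
from h import *
s=telemetry.sense();r=rot(s).as_matrix();print(r.round(3).tolist(),s["joints"].round(3))
E
```

```text
time_s: 8.22
eef_pos: [810.0, -359.1, 305.7]
ee_rot: [-0.199, 0.686, -0.677, 0.176]
force: [0.2, -0.6, -3.2]
grip_width: 0.454
[[0.021, -0.859, 0.511], [-0.999, -0.004, 0.036], [-0.029, -0.511, -0.859]] [-0.648  1.034  0.188  0.344  1.502  0.959]
```

```bash
python3 -m inch '[[-0.029,0.0255,-0.0083,0,0.03],[-0.029,0.0255,-0.0083,0,0.03],[-0.029,0.0255,-0.0083,0,0.03],[-0.029,0.0255,-0.0083,0,0.03],[-0.029,0.0255,-0.0083,0,0.03]]';python3 -m inch '[[-0.029,0.0255,-0.0083,0,0.03],[-0.029,0.0255,-0.0083,0,0.03],[-0.029,0.0255,-0.0083,0,0.03],[-0.029,0.0255,-0.0083,0,0.03],[-0.029,0.0255,-0.0083,0,0.03]]';  python3 - <<'E'
from h import *
s=telemetry.sense();r=rot(s).as_matrix();print(r.round(3).tolist(),s["joints"].round(3),r.T@(np.array([407,70,230])-s["eef_pos"]))
E
```

```text
time_s: 8.63
eef_pos: [714.1, -260.0, 279.3]
ee_rot: [-0.199, 0.684, -0.68, 0.174]
force: [1.0, -0.1, -2.8]
grip_width: 0.449
time_s: 9.05
eef_pos: [572.1, -109.9, 253.1]
ee_rot: [-0.198, 0.683, -0.68, 0.175]
force: [0.4, 0.4, -0.9]
grip_width: 0.45
[[0.013, -0.861, 0.509], [-0.999, 0.005, 0.032], [-0.03, -0.509, -0.86]] [-0.518  0.176  1.711  0.388  0.833  0.847] [-181.23439513  154.65004614  -58.29359984]
```

```bash
python3 -m inch '[[-0.031,0.027,-0.01,-0.02,0.03],[-0.031,0.027,-0.01,-0.02,0.03],[-0.031,0.027,-0.01,-0.02,0.03],[-0.031,0.027,-0.01,-0.02,0.03],[-0.03,0.025,-0.01,-0.01,0.03]]';python3 -m inch '[[-0.02,0.018,-0.005,0,0.03],[0,0,0,0,0.03],[0,0,0,0,0.03],[0,0,0,0,0.03],[0,0,0,0,0.03]]';  python3 - <<'E'
from h import *
s=telemetry.sense();r=rot(s).as_matrix();print(r.round(3).tolist(),s["joints"].round(3),r.T@(np.array([407,70,230])-s["eef_pos"]))
m=camera_model("wrist");im=capture("wrist");cv2.imwrite("pics/w4.png",im);np.savez("w4",**m,tcp=s["eef_pos"],r=r)
E
```

```text
time_s: 9.47
eef_pos: [424.7, 35.0, 230.1]
ee_rot: [-0.19, 0.714, -0.648, 0.186]
force: [0.5, 1.2, -3.2]
grip_width: 0.45
time_s: 9.88
eef_pos: [399.1, 57.9, 224.9]
ee_rot: [-0.191, 0.715, -0.646, 0.187]
force: [-0.3, 0.3, -3.8]
grip_width: 0.45
[[0.097, -0.852, 0.515], [-0.995, -0.093, 0.032], [0.02, -0.515, -0.857]] [-0.258 -0.251  2.199  0.258  0.691  1.053] [-11.17549537 -10.4836504    0.13323427]
```

View pics/w4.png

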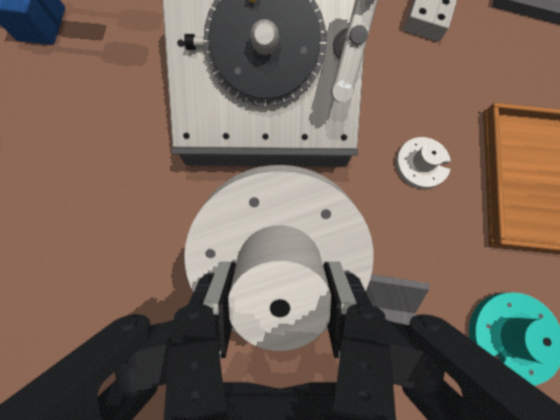

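Tilted wrist view: nearly square to the plate. The spigot is at (264,33), the seat disc centred near (266,43), and the pin sits right at the top edge (252,0). I'll shift uphill to bring the pin into view.

```bash
python3 -m inch '[[-0.01,-0.03,0,0,0.03],[0,-0.022,0,0,0.03],[0,0,0,0,0.03],[0,0,0,0,0.03],[0,0,0,0,0.03]]';  python3 - <<'E'
from h import *
s=telemetry.sense();r=rot(s).as_matrix();print(r.round(3).tolist(),s["eef_pos"])
m=camera_model("wrist");im=capture("wrist");cv2.imwrite("pics/w5.png",im);np.savez("w5",**m,tcp=s["eef_pos"],r=r)
cv2.imwrite("pics/w5c.png",cv2.resize(im[0:200,150:400],None,fx=3,fy=3,interpolation=cv2.INTER_CUBIC))
h=cv2.cvtColor(im,cv2.COLOR_BGR2HSV);k=(h[...,0]>15)&(h[...,0]<35)&(h[...,1]>120)&(h[...,2]>90)
y,x=np.nonzero(k[:200,200:340]);print(len(x),x.mean()+200,y.mean())
E
```

```text
time_s: 10.35
eef_pos: [445.9, 70.1, 250.8]
ee_rot: [-0.19, 0.714, -0.648, 0.186]
force: [0.1, -0.5, -3.8]
grip_width: 0.443
[[0.09, -0.854, 0.512], [-0.996, -0.088, 0.03], [0.02, -0.512, -0.859]] [445.89248496  70.1069345  250.82480162]
121 260.0 61.0
```

View pics/w5c.png

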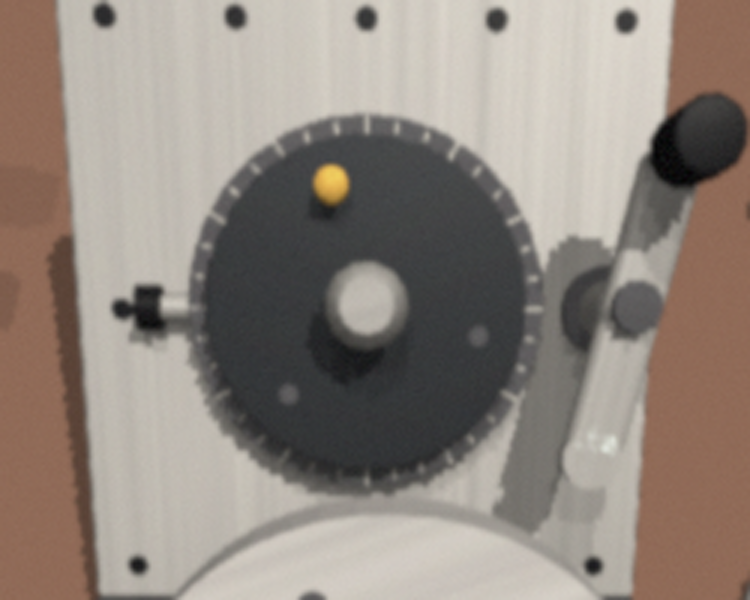

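```bash
python3 - <<'E'
from h import *
d=np.load("w5.npz");m={k:d[k] for k in("mtx","camera_from_world")};tcp,r=d["tcp"],d["r"]
yaw=np.radians(5.5);Rz=R.from_euler("z",yaw);n=Rz.apply([-.5,0,3**.5/2]);xs=Rz.apply([3**.5/2,0,.5]);ys=np.cross(n,xs)
seat=np.array([618.5,90,119.4])
print("proj seat",proj(m,seat),"spig",proj(m,seat+24*n),"depth",(m["camera_from_world"][:3]@np.r_[seat,1])[2])
f=lambda u,v:(150+u/3,v/3)
# pairs along width: knurl left/right, top-row holes, plate bottom holes -> yaw in plate
for h in(0,):
  a=rayplane(m,f(190,305),seat,n);b=rayplane(m,f(542,305),seat,n);print("disc width",np.linalg.norm(a-b))
  p1=rayplane(m,f(104,15),seat-10*n,n);p2=rayplane(m,f(627,21),seat-10*n,n);print("yaw from holes",np.degrees(np.arctan2(*(p1-p2)[:2][::-1]))-90,np.linalg.norm(p1-p2))
  p3=rayplane(m,f(138,566),seat-10*n,n);p4=rayplane(m,f(593,566),seat-10*n,n);print("bottom",np.degrees(np.arctan2(*(p3-p4)[:2][::-1]))-90,np.linalg.norm(p3-p4))
for off in(-15,0,15):
  s0=seat+off*n
  st=rayplane(m,f(367,305),s0+24*n,n);c=st-24*n;pin=rayplane(m,(260.2,61.2),s0+8*n,n);v=pin-c
  print(off,"seat",c.round(1),"pin",v@xs,v@ys,np.hypot(v@xs,v@ys),np.degrees(np.arctan2(v@ys,v@xs)))
print("tool axis in seat",r[:,2]@xs,r[:,2]@ys,"jaw",r[:,0]@xs,r[:,0]@ys)
# hub in hand: pix of underside? boss top hole
for z in(-20,-23,-26,-29,-32): print(z,proj(m,tcp+z*r[:,2]))
im=cv2.imread("pics/w5.png");cv2.imwrite("pics/w5d.png",cv2.resize(im[150:370,160:400],None,fx=2.5,fy=2.5))
E
```

```text
proj seat [272.54718893  98.00513282] spig [272.58989343  97.01925409] depth 327.69030165902007
disc width 110.03350919043051
yaw from holes 5.502337316607296 156.8266846292427
bottom 5.536410244482369 156.71136084121886
-15 seat [622.9  90.6 104.7] pin 36.12653018271865 11.2237481340661 37.82986525511073 17.258913457008987
0 seat [615.2  89.9 117.5] pin 34.60260738439209 10.74444107621823 36.232353661316445 17.250069306792668
15 seat [607.4  89.2 130.3] pin 33.078684586065634 10.26513401837035 34.63484301046448 17.240409294442177
tool axis in seat 0.014259341164943207 -0.019567009542335687 jaw 0.005000138347353612 -0.9997946124988439
-20 [280.65985065 302.6155483 ]
-23 [280.69152847 306.74661231]
-26 [280.72456347 311.0546637 ]
-29 [280.75904476 315.55132546]
-32 [280.79506946 320.24926112]
```

The notch in hand points downhill, because I took the other half-turn, so I'll turn the tool half a turn about its axis.

```bash
T='x'; python3 -m inch '[[0,0,0,-0.124,0.03],[0,0,0,-0.124,0.03],[0,0,0,-0.124,0.03],[0,0,0,-0.124,0.03],[0,0,0,-0.124,0.03]]'>/dev/null;python3 -m inch '[[0,0,0,-0.124,0.03],[0,0,0,-0.124,0.03],[0,0,0,-0.124,0.03],[0,0,0,-0.124,0.03],[0,0,0,-0.124,0.03]]'>/dev/null;python3 -m inch '[[0,0,0,-0.124,0.03],[0,0,0,-0.124,0.03],[0,0,0,-0.124,0.03],[0,0,0,-0.124,0.03],[0,0,0,-0.124,0.03]]';python3 -m inch '[[0,0,0,-0.124,0.03],[0,0,0,-0.124,0.03],[0,0,0,-0.124,0.03],[0,0,0,-0.124,0.03],[0,0,0,-0.124,0.03]]'>/dev/null;python3 -m inch '[[0,0,0,-0.124,0.03],[0,0,0,-0.124,0.03],[0,0,0,-0.124,0.03],[0,0,0,-0.1,0.03],[0,0,0,0,0.03]]'
cat > st.py <<'E'
from h import *
import sys
yaw=np.radians(5.5);Rz=R.from_euler("z",yaw);n=Rz.apply([-.5,0,3**.5/2]);xs=Rz.apply([3**.5/2,0,.5]);ys=np.cross(n,xs);S=np.c_[xs,ys,n]
seat=np.array([615.2,89.9,117.5])
def st(h=None):
    s=telemetry.sense();r=rot(s).as_matrix();u=s["eef_pos"]+26*r[:,2]
    print("t",s["time_s"],"underside in seat",(S.T@(u-seat)).round(1),"tilt",(r[:,2]@xs).round(3),(r[:,2]@ys).round(3),"jaw ang",np.degrees(np.arctan2(r[:,0]@ys,r[:,0]@xs)).round(1),"notch",(np.degrees(np.arctan2(r[:,0]@ys,r[:,0]@xs))-71).round(1),"F seat",(S.T@s["force"]).round(1),"w",round(float(s["grip_width"]),3),"j",s["joints"].round(2))
    if h is not None: print("go",(r.T@(seat+h*n-u)).round(1))
if __name__=="__main__": st(float(sys.argv[1]))
E
python3 st.py 70
```

```text
time_s: 11.65
eef_pos: [437.0, 65.4, 243.3]
ee_rot: [0.038, 0.946, 0.193, 0.257]
force: [-0.7, 0.4, -3.3]
grip_width: 0.451
time_s: 12.48
eef_pos: [431.3, 62.5, 238.8]
ee_rot: [0.166, 0.704, 0.662, 0.195]
force: [-0.0, -0.3, -2.4]
grip_width: 0.454
t 12.4833 underside in seat [-100.3  -10.3  171.9] tilt -0.005 -0.023 jaw ang 81.4 notch 10.4 F seat [-1.3 -0.3 -2.1] w 0.454 j [-0.2  -0.17  2.09  0.19  0.72 -1.82]
go [ 27.6  97.8 101.1]
```

```bash
python3 -m inch '[[0.01,0.03,0,-0.11,0.03],[0,0.03,0.015,0,0.03],[0,0.03,0.015,0,0.03],[0,0,0.02,0,0.03],[0,0,0,0,0.03]]';python3 st.py 45
```

```text
time_s: 12.9
eef_pos: [535.8, 73.5, 238.0]
ee_rot: [0.175, 0.672, 0.695, 0.186]
force: [-0.7, 0.5, -5.9]
grip_width: 0.449
t 12.9 underside in seat [ -9.7  -9.3 118.6] tilt -0.008 -0.024 jaw ang 86.9 notch 15.9 F seat [-3.5  0.6 -4.8] w 0.449 j [-0.12  0.09  1.84  0.13  0.7  -1.8 ]
go [11.6  9.7 73.3]
```

```bash
python3 -m inch '[[0.010,0.010,0.01,-0.022,0.03],[0,0,0.02,0,0.03],[0,0,0.02,0,0.03],[0,0,0.02,0,0.03],[0,0,0,0,0.03]]';python3 st.py 30; python3 - <<'E'
from h import *
cv2.imwrite("pics/top6.png",0*capture("top")) if 0 else None
im=capture("scene");cv2.imwrite("pics/s6.png",cv2.resize(im[170:310,235:375],None,fx=5,fy=5,interpolation=cv2.INTER_CUBIC)[:600])
E
```

```text
time_s: 13.32
eef_pos: [578.5, 84.6, 181.8]
ee_rot: [0.176, 0.669, 0.698, 0.185]
force: [-0.9, 1.0, -4.3]
grip_width: 0.451
t 13.3167 underside in seat [-0.2 -2.4 48.2] tilt -0.008 -0.025 jaw ang 87.3 notch 16.3 F seat [-2.9  1.1 -3.3] w 0.451 j [-0.08  0.26  1.8   0.12  0.57 -1.78]
go [ 2.9  0.2 18.1]
```

View pics/s6.png

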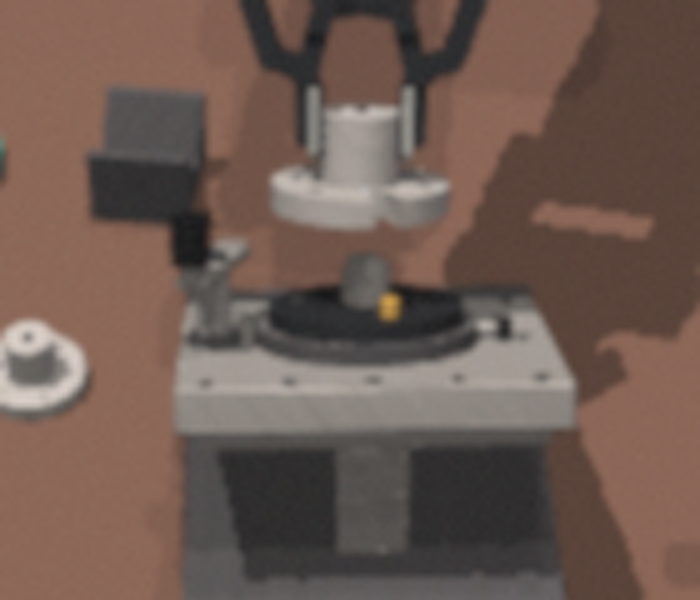

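The notch lines up with the brass pin (both near column 388) and the flange is parallel to the seat, so I'll lower it gently.

```bash
python3 -m inch '[[0.0025,0,0.004,-0.017,0.03],[0,0,0.007,0,0.03],[0,0,0.006,0,0.03],[0,0,0.002,0,0.03],[0,0,0,0,0.03]]' 30;python3 st.py 20
```

```text
time_s: 13.78
eef_pos: [588.0, 87.4, 170.6]
ee_rot: [0.18, 0.663, 0.702, 0.186]
force: [-0.5, -0.5, -2.6]
grip_width: 0.449
t 13.7833 underside in seat [ 2.9 -0.6 33.6] tilt -0.0 -0.026 jaw ang 88.2 notch 17.2 F seat [-1.8 -0.4 -2. ] w 0.449 j [-0.08  0.29  1.79  0.12  0.54 -1.79]
go [ 0.8 -2.9 13.6]
```

```bash
python3 -m inch '[[0.001,-0.003,0.003,0,0.03],[0,0,0,0,0.03],[0,0,0.003,0,0.03],[0,0,0.003,0,0.03],[0,0,0,0,0.03]]';python3 st.py 20
```

```text
time_s: 14.2
eef_pos: [590.0, 88.6, 161.2]
ee_rot: [0.181, 0.663, 0.702, 0.186]
force: [1.1, 0.6, -2.8]
grip_width: 0.452
t 14.2 underside in seat [ 0.   0.4 24.5] tilt 0.001 -0.026 jaw ang 88.2 notch 17.2 F seat [-0.4  0.5 -3. ] w 0.452 j [-0.07  0.31  1.8   0.12  0.51 -1.79]
go [-0.3 -0.   4.5]
```

```bash
python3 -m inch '[[0,0,0.003,0,0.03],[0,0,0.003,0,0.03],[0,0,0.002,0,0.03],[0,0,0,0,0.03],[0,0,0,0,0.03]]';python3 st.py 10
```

```text
time_s: 14.62
eef_pos: [595.6, 88.7, 154.7]
ee_rot: [0.182, 0.663, 0.702, 0.188]
force: [0.7, 0.2, -2.0]
grip_width: 0.451
t 14.6167 underside in seat [ 1.7  0.  16. ] tilt 0.004 -0.026 jaw ang 88.2 notch 17.2 F seat [-0.4  0.2 -2.1] w 0.451 j [-0.07  0.33  1.79  0.12  0.5  -1.79]
go [ 0.1 -1.8  6. ]
```

```bash
python3 -m inch '[[0,-0.001,0.003,0,0.03],[0,0,0.003,0,0.03],[0,0,0,0,0.03],[0,0,0,0,0.03],[0,0,0,0,0.03]]';python3 st.py 5
```

```text
time_s: 15.03
eef_pos: [598.7, 88.9, 149.1]
ee_rot: [0.183, 0.663, 0.701, 0.188]
force: [1.0, 0.4, -2.1]
grip_width: 0.452
t 15.0333 underside in seat [ 1.6 -0.1  9.7] tilt 0.006 -0.026 jaw ang 88.1 notch 17.1 F seat [-0.2  0.3 -2.4] w 0.452 j [-0.07  0.34  1.79  0.13  0.48 -1.79]
go [ 0.1 -1.7  4.6]
```

```bash
python3 -m inch '[[0,0,0.003,0,0.03],[0,0,0.002,0,0.03],[0,0,0,0,0.03],[0,0,0,0,0.03],[0,0,0,0,0.03]]';python3 st.py 2;python3 -m inch '[[0,0,0.002,0,0.03],[0,0,0.002,0,0.03],[0,0,0,0,0.03],[0,0,0,0,0.03],[0,0,0,0,0.03]]';python3 st.py 0
```

```text
time_s: 15.45
eef_pos: [601.4, 89.1, 144.4]
ee_rot: [0.182, 0.663, 0.701, 0.188]
force: [0.4, 1.2, -2.0]
grip_width: 0.45
t 15.45 underside in seat [ 1.7 -0.1  4.2] tilt 0.006 -0.026 jaw ang 88.1 notch 17.1 F seat [-0.6  1.1 -2. ] w 0.45 j [-0.07  0.35  1.79  0.13  0.47 -1.79]
go [ 0.1 -1.7  2.2]
time_s: 15.87
eef_pos: [602.8, 88.7, 142.1]
ee_rot: [0.183, 0.663, 0.702, 0.188]
force: [-0.7, 0.3, -0.3]
grip_width: 0.453
t 15.8667 underside in seat [ 1.7 -0.7  1.5] tilt 0.006 -0.027 jaw ang 88.2 notch 17.2 F seat [-0.7  0.4  0. ] w 0.453 j [-0.07  0.36  1.79  0.13  0.47 -1.8 ]
go [ 0.7 -1.7  1.5]
```

```bash
python3 -m inch '[[0,0,0.0015,0,0.03],[0,0,0,0,0.03],[0,0,0.001,0,0.03],[0,0,0,0,0.03],[0,0,0,0,0.03]]';python3 st.py 0;python3 -m inch '[[0,0,0.001,0,0.03],[0,0,0.001,0,0.03],[0,0,0,0,0.03],[0,0,0,0,0.03],[0,0,0,0,0.03]]';python3 st.py 0
```

```text
time_s: 16.28
eef_pos: [603.2, 88.2, 141.3]
ee_rot: [0.183, 0.662, 0.702, 0.187]
force: [-2.2, 0.3, 1.3]
grip_width: 0.456
t 16.2833 underside in seat [ 1.5 -1.3  0.7] tilt 0.005 -0.028 jaw ang 88.2 notch 17.2 F seat [-1.2  0.5  2.3] w 0.456 j [-0.07  0.36  1.79  0.13  0.47 -1.8 ]
go [ 1.2 -1.6  0.6]
time_s: 16.7
eef_pos: [603.2, 88.2, 141.4]
ee_rot: [0.183, 0.662, 0.702, 0.187]
force: [-2.9, -0.4, 1.5]
grip_width: 0.447
t 16.7 underside in seat [ 1.6 -1.2  0.7] tilt 0.005 -0.027 jaw ang 88.3 notch 17.3 F seat [-1.8 -0.1  2.7] w 0.447 j [-0.07  0.36  1.79  0.13  0.47 -1.8 ]
go [ 1.2 -1.6  0.7]
```

```bash
python3 -m inch '[[0,0,0,0,0.06],[0,0,0,0,0.06],[0,0,0,0,0.06],[0,0,-0.01,0,0.06],[0,0,-0.02,0,0.06]]';python3 -m inch '[[0,0,-0.03,0,0.06],[0,0,-0.03,0,0.06],[0,0,-0.03,0,0.06],[0,0,-0.03,0,0.06],[0,0,0,0,0.06]]';python3 st.py 150; python3 - <<'E'
from h import *
im=capture("scene");t=capture("top")
a=cv2.resize(im[195:295,250:360],(440,400),interpolation=cv2.INTER_CUBIC);b=cv2.resize(t[155:240,210:300],(424,400),interpolation=cv2.INTER_CUBIC)
cv2.imwrite("pics/s7.png",np.hstack([a,b])[:, :800])
E
```

```text
time_s: 17.12
eef_pos: [587.6, 87.1, 164.2]
ee_rot: [0.181, 0.663, 0.703, 0.185]
force: [0.2, -0.1, -0.5]
grip_width: 0.703
time_s: 17.53
eef_pos: [523.1, 84.3, 276.9]
ee_rot: [0.182, 0.662, 0.702, 0.186]
force: [1.0, -0.1, 1.3]
grip_width: 0.705
t 17.5333 underside in seat [-1.000e-01  2.500e+00  1.581e+02] tilt 0.002 -0.029 jaw ang 88.3 notch 17.3 F seat [ 1.5 -0.2  0.6] w 0.705 j [-0.09  0.03  1.81  0.09  0.78 -1.77]
go [-2.3  0.2  8.2]
```

View pics/s7.png

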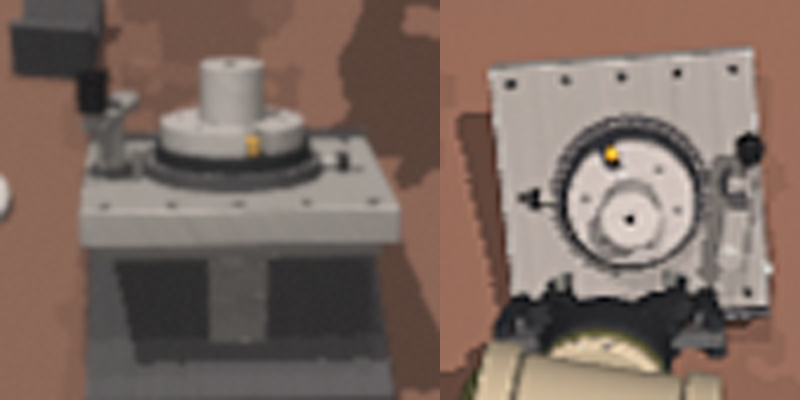

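The pin sits in the notch and the flange is flush on the head. Next is the keeper, starting with the knob position.

```bash
cat >> st.py <<'E'
def go(p,h):  # TCP target in seat coords
    s=telemetry.sense();r=rot(s).as_matrix();t=S.T@(s["eef_pos"]-seat);print("tcp seat",t.round(1),"go",(r.T@(S@(np.r_[p,h]-t))).round(1),"F",(S.T@s["force"]).round(1),"w",round(float(s["grip_width"]),3))
E
python3 - <<'E'
from st import *
d=np.load("w5.npz");m={k:d[k] for k in("mtx","camera_from_world")}
f=lambda u,v:(150+u/3,v/3)
k=S.T@(rayplane(m,f(712,132),seat+54.5*n,n)-seat);q=S.T@(rayplane(m,f(588,462),seat+23.5*n,n)-seat);print("knob",k,"tip",q,np.degrees(np.arctan2(-(k[1]+78),k[0])),np.hypot(k[0],k[1]+78))
go(k[:2],80)
E
```

```text
knob [ 41.53625118 -87.49420296  54.5       ] tip [-45.2682215  -67.29389228  23.5       ] 12.87526726950012 42.607511681308196
tcp seat [ -2.3   3.2 180.1] go [-86.4  46.8 102.4] F [-0.3 -0.  -0.7] w 0.696
```

```bash
python3 -m inch '[[-0.029,0.015,0.02,0,0.06],[-0.029,0.016,0.025,0,0.06],[-0.028,0.016,0.025,0,0.06],[0,0,0.015,0,0.06],[0,0,0,0,0.06]]'; python3 -c "
from st import *
go([41,-87.4],55)"
```

```text
time_s: 18.05
eef_pos: [613.8, -0.4, 215.9]
ee_rot: [0.178, 0.663, 0.704, 0.183]
force: [-1.2, -0.2, -1.4]
grip_width: 0.703
tcp seat [ 40.5 -89.8  90.3] go [ 3.3  0.7 35.2] F [-1.8 -0.1 -0.6] w 0.703
```

```bash
python3 -m inch '[[0.003,0,0.015,0,0.06],[0,0,0.015,0,0.06],[0,0,0.01,0,0.06],[0,0,0.006,0,0.06],[0,0,0,0,0.06]]'; python3 -c "
from st import *
go([41,-87.4],29)"
```

```text
time_s: 18.47
eef_pos: [635.3, 4.5, 170.4]
ee_rot: [0.175, 0.664, 0.704, 0.181]
force: [-0.3, -0.4, -1.1]
grip_width: 0.707
tcp seat [ 36.7 -86.9  39.9] go [-0.1  4.5 10.9] F [-0.9 -0.4 -0.8] w 0.707
```

```bash
python3 -m inch '[[0,0.0045,0.005,0,0.06],[0,0,0.004,0,0.06],[0,0,0.0,0,0.01],[0,0,0,0,0.01],[0,0,0,0,0.01]]' 20;python3 -m inch '[[0,0,0,0,0.01],[0,0,0,0,0.01],[0,0,0,0,0.01],[0,0,0,0,0.01],[0,0,0,0,0.01]]'; python3 -c "
from st import *
go([36,-99],29)"
```

```text
time_s: 18.88
eef_pos: [644.4, 5.8, 166.5]
ee_rot: [0.176, 0.663, 0.704, 0.182]
force: [-0.5, -0.5, -0.9]
grip_width: 0.285
time_s: 19.3
eef_pos: [644.4, 5.5, 166.9]
ee_rot: [0.176, 0.663, 0.704, 0.182]
force: [3.4, 0.0, -2.5]
grip_width: 0.224
tcp seat [ 42.9 -86.8  32.2] go [-12.3  -6.5   3.6] F [ 1.7 -0.3 -3.8] w 0.224
```

```bash
python3 -m inch '[[-0.005,-0.0015,0,0,0.01],[-0.0055,-0.0025,0,0,0.01],[-0.005,-0.0035,0,0,0.01],[-0.005,-0.004,0,0,0.01],[0,0,0,0,0.01]]'; python3 -c "
from st import *
go([31.2,-107.6],32)"
```

```text
time_s: 19.72
eef_pos: [636.1, -11.6, 161.3]
ee_rot: [0.174, 0.664, 0.704, 0.186]
force: [1.2, -3.6, -2.0]
grip_width: 0.225
tcp seat [  31.5 -103.    32.4] go [-4.6 -0.1  0.5] F [-0.2 -3.7 -2.1] w 0.225
```

```bash
python3 -m inch '[[-0.006,-0.002,0,0,0.01],[-0.006,-0.006,0,0,0.01],[-0.004,-0.006,0,0,0.01],[0,0,0,0,0.01],[0,0,0,0,0.01]]'; python3 -c "
from st import *
go([11,-118.5],32)"
```

```text
time_s: 20.13
eef_pos: [624.4, -24.3, 154.2]
ee_rot: [0.17, 0.664, 0.703, 0.189]
force: [6.0, 1.3, -2.4]
grip_width: 0.223
tcp seat [  16.8 -114.5   32.7] go [-4.1 -5.6  0.8] F [ 4.   0.8 -5.1] w 0.223
```

```bash
python3 -m inch '[[-0.004,-0.006,0,0,0.01],[-0.002,-0.006,0,0,0.01],[-0.001,-0.006,0,0,0.01],[0,-0.004,0,0,0.01],[0,0,0,0,0.01]]'; python3 -c "
from st import *
go([0,-120],32)"
```

```text
time_s: 20.55
eef_pos: [608.5, -30.8, 145.1]
ee_rot: [0.172, 0.664, 0.702, 0.192]
force: [1.5, 0.2, -1.9]
grip_width: 0.227
tcp seat [  -2.  -119.5   33. ] go [-0.5  2.   1. ] F [ 0.4  0.1 -2.5] w 0.227
```

```bash
python3 -m inch '[[0,-0.003,0,0,0.01],[0,-0.003,0,0,0.01],[0,-0.003,0,0,0.01],[0,0,0,0,0.01],[0,0,0,0,0.01]]'; python3 -c "
from st import *
go([0,-120],32)"
```

```text
time_s: 20.97
eef_pos: [603.9, -31.4, 142.4]
ee_rot: [0.176, 0.663, 0.701, 0.194]
force: [-0.2, -1.6, -2.4]
grip_width: 0.225
tcp seat [  -7.4 -119.6   33. ] go [-0.1  7.4  1. ] F [-1.5 -1.5 -1.9] w 0.225
```

```bash
python3 -m inch '[[0,0,0,0,0.05],[0,0,0,0,0.05],[0,0,0,0,0.05],[0,0,-0.02,0,0.05],[0,0,-0.03,0,0.05]]';python3 -m inch '[[0,-0.01,-0.03,0,0.05],[0,-0.01,-0.03,0,0.05],[0,-0.01,-0.03,0,0.05],[0,-0.01,-0.03,0,0.05],[0,0,0,0,0.05]]'; python3 - <<'E'
from st import *
st(0)
im=capture("scene");t=capture("top")
a=cv2.resize(im[195:295,250:360],(440,400),interpolation=cv2.INTER_CUBIC);b=cv2.resize(t[155:235,215:305],(360,320),interpolation=cv2.INTER_CUBIC)
b=cv2.copyMakeBorder(b,0,80,0,0,cv2.BORDER_CONSTANT)
cv2.imwrite("pics/s8.png",np.hstack([a,b]))
E
```

```text
time_s: 21.38
eef_pos: [577.7, -33.1, 182.8]
ee_rot: [0.173, 0.664, 0.702, 0.193]
force: [0.8, -1.1, -0.4]
grip_width: 0.586
time_s: 21.8
eef_pos: [478.7, -40.0, 274.8]
ee_rot: [0.176, 0.663, 0.702, 0.193]
force: [0.7, -0.2, 1.1]
grip_width: 0.586
t 21.8 underside in seat [ -49.6 -116.5  184.4] tilt 0.006 -0.01 jaw ang 87.9 notch 16.9 F seat [ 1.2 -0.3  0.6] w 0.586 j [-0.48 -0.09  1.93  0.35  0.87 -2.27]
go [120.1  44.3 183.5]
```

View pics/s8.png

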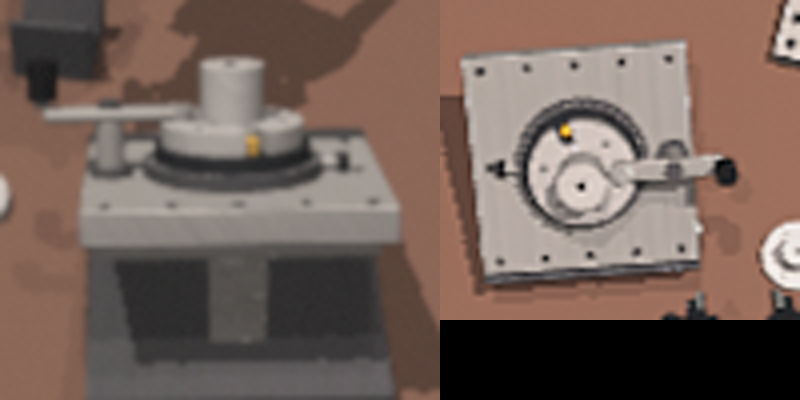

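The top view shows the strap lying across the flange, with the knob beyond the plate edge. I'll check its angle.

```bash
python3 - <<'E'
from st import *
m=camera_model("top");f=lambda u,v:(215+(u-440)/4,155+v/4)
for nm,uv,h in(("knob",(727,171),50),("boss hole",(581,186),50),("post",(675,168),25),("tip",(622,172),23.5)):
    p=S.T@(rayplane(m,f(*uv),seat+h*n,n)-seat);print(nm,p.round(1))
E
```

```text
knob [   1.2 -120.4   50. ]
boss hole [-2.7  0.4 50. ]
post [ -0.6 -78.1  25. ]
tip [ -1.2 -33.5  23.5]
```

```bash
python3 -c "
from rig import finish_job
print(finish_job())"
```

```text
the job is handed in; nothing more can be done
None
```

The hub is seated on the index head with the brass pin in its notch, the keeper is swung shut over the flange, and the job is handed in. No verdict is reported, so the following is from my own checks.

- **Tilting the tool:** The moves have no tilt axis. I picked the hub upright from the tray, then pushed the arm past its reach limit until the tool leaned about 30° square to the plate. One sideways swing corrected the direction of the lean.
- **Seating:** The pin measured about 17° from uphill. The notch first came up facing downhill, so I turned the tool half a turn before lowering. It slid over the spigot and pin, and readings after each step differed from the free load by only a few newtons. Contact came about 0.7 mm from my computed seat plane; a missed notch would have stopped it at about 10 mm.
- **Keeper:** I gripped the knob and followed its arc. At the end the fingers slid on a few millimetres with little force, which I took as the stop.
- **Last checks:** Both pictures show the pin in the notch, the flange flush and the strap across it. In the top view the knob measured (1, −120) mm from the seat, against (0, −120) for fully shut.
- **Disagreement:** The same view put the boss centre 2.7 mm downhill of the seat axis, against a 3 mm limit. I put this down to camera error and reading the picture by eye, because the hub is held by the spigot, which fits the bore with about 1 mm of play each way.
- **Not checked:** I did not measure whether the other gauges had moved; I saw no contact with them. The arm was clear of everything when I handed in, at about 22 s.

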